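# Hang the reject pail at the cocoa sorting table

### The job

Hang the S-hook with the orange tab on the sprung rail so that it drops down into the bare gap between the two blue sleeves, and let go of it. Then hang the white pail by its wire bail from the hook's lower curl and leave it hanging there freely and still. Work gently: never lean hard on the rail or the hook, and leave the other things where they are.

Things in the scene. Friction and masses are not known exactly. Their poses are not given: they have to be found in the camera images.
- rail: Level steel bar, 10 thick, 370 long, 250 above the table. Origin: on its axis at the middle; y along it, x across, away from the robot, z up. Two fixed blue sleeves, 20 thick with square ends, cover it save for one bare gap 15 wide. The gap's centre is 15 to 60 from the middle towards +y, not measured: look, or slide the hook towards +y, lightly pressed. y = -80 to +5 is always sleeve.
- stand: Stand that carries the bar: two grey posts, 20 thick (30 at the rubber mounts), at y = +-175, up to 255 high. Origin: on the table under the bar's middle; axes as the bar's. The bar is sprung: it starts to sink at about 1 to 2 N, then 1 mm for every 1.5 N, 25 at most. Over 20 N between hook and rail or sleeves, or between pail and hook, is too hard.
- hook: S-hook of 8 thick round steel rod, 175 high with its flat orange tab, 0.1 to 0.16 kg. Origin: lowest point, under the lower curl; z up; the S lies in the x-z plane. The shank is on the -x side from the upper curl down to z = 82, then slants across to x = +18 at z = 47. Starts upright in a block, leaning a few degrees at most.
- hook_tab (a point): Middle of the orange grip tab (hook z = 154), 30 (x) x 12 (y) x 42 (z: 133 to 175): pinch it across y from above.
- hook_seat (a point): Inner top of the upper curl (hook z = 127). It is 5 above the bar's axis when down in the gap, 10 on a sleeve. The curl opens down, 28 wide inside; its short free end is on the +x side, down to hook z = 105. To hook on, come from the rail's -x side with hook x along rail x, pass the free end just over the bar, and lower. The lower curl then opens towards the robot.
- hook_curl (a point): Where the axis of the bail bar rests in the lower curl (hook z = 11). The curl opens up, 28 wide inside, inner bottom at hook z = 8; its free end is on the -x side, at x = -23, up to z = 39. The way in for the bar is from -x, over that end (bar at about z = 55), then down.
- block: Fixed wooden block that holds the hook: slot 11 wide (y), 51 long (x), 45 deep; 53 high, 75 x 35, on a 110 x 70 foot. Origin: centre of its underside; the hook starts at its origin, 8 up, same axes. Lift the hook straight up over 50 to clear it.
- pail: Small white enamel pail, 70 wide at the rim, 55 high, 0.12 to 0.2 kg, upright on the table. Origin: centre of the underside, z up. A straight wooden handle, 12 thick (y), runs along -x at z = 40 to 52 to x = -108, with an upright grip plate on its end.
- pail_grip (a point): Middle of the grip plate (pail x, z = -90, 68); plate 36 (x) x 12 (y), top at z = 84: pinch across y from above.
- pail_bar (a point): Middle of the bail's straight top bar, on its axis (pail x, y, z = 0, 0, 95). Rigid upright bail of 6 thick wire: bar along y, 48 long, side wires at y = +-34, 40 open between bar and pail rim.
- spare_hook: Bystander: a plain S-hook without a tab, lying flat on the table, 130 x 50, 8 high. Origin: its middle on the table.
- bowl: Bystander: blue bowl, 120 across, 50 high. Origin: centre of the underside.
- cup: Bystander: aluminium cup, 72 across, 70 high. Origin: centre of the underside.
- jar: Bystander: amber jar with a yellow lid, 70 across, 100 high. Origin: centre of the underside.
- brush: Bystander: hand brush lying on the table. Origin: under its middle.
- pod: Bystander: orange-brown cocoa pod, 150 long, 76 thick, lying along its x. Origin: under its middle.
Things that resemble listed ones, but are neither listed nor needed, are in the scene too. There is more than one size of the pail; the job needs the middle-sized. What is shaped like the hook but turquoise is not meant.

How it is judged:
On the way:
1. the S-hook hangs on the rail, down in the bare gap, let go (x of hook_seat in the frame of rail between -0.012 and 0.012 m and z of hook_seat in the frame of rail between 0.001 and 0.0075 m and y of hook_seat in the frame of rail between 0 and 0.08 m and contact force between the fingers and hook below 0.1 N and linear speed of hook below 0.06 m/s), for 0.3 s.
At the end, for the whole second after the job is handed in: Hook down in the bare gap (seat under 7.5 mm above bar axis, within 12 mm across), square to the rail within 0.5 rad; bail bar in the lower curl (within 13 mm across, 4 to 20 mm above the hook's foot); pail over 20 mm off the table; both upright within 0.35 rad, under 0.06 m/s, let go (all of step 1 and x of pail_bar in the frame of hook between -0.013 and 0.013 m and z of pail_bar in the frame of hook between 0.004 and 0.02 m and y of pail_bar in the frame of hook between -0.03 and 0.03 m and contact force between the fingers and pail below 0.1 N and linear speed of pail below 0.06 m/s and height (world z) of pail above 0.02 m and angle between each of hook, pail's own z axis and vertical below 0.35 rad and angle between the x axis of hook and the x axis of rail, either way round below 0.5 rad); the robot touches nothing.
It fails at once if hook pressed on rail or sleeves with more than 20 N (contact force between hook and rail above 20 N).
It fails at once if pail pressed on hook with more than 20 N (contact force between pail and hook above 20 N).
It fails at once if a bystander moved more than 30 mm (distance of any of spare_hook, bowl, cup, jar, brush, pod from where it was at the start of the episode above 0.03 m).
It also fails if it takes over 72 s, if anything falls off the work surface, if the arm or the gripper's body presses on something with over 40 N, if the wrist force passes 120 N, or if a joint passes its speed limit or range.

### The arm

A 6-joint arm with a two-finger parallel gripper is mounted at the origin on the work surface. World frame = base frame: x ahead of the robot, y to its left, z up, the work surface at z = 0. Lengths are in m, angles in rad, forces in N, time in s.
With the tool pointing down it reaches from about 0.3 to 0.775 m from the base axis. Payload 14.6 kg.
Tool frame: the origin (TCP) lies at the very end of the fingers, on their centre line; the grasp point (between the pads) lies 19 mm behind it; z points along the fingers, x is the direction in which the jaws open and shut, and the axes are right-handed (so a half turn about z gives the same grasp; the last joint's range is limited). The gripper opens to 94 mm and grips with 3 to 60 N. Pads are 16 mm wide; open, the fingers measure 119 mm over their backs; the gripper's body (75 mm by 177 mm) begins 78 mm behind the grasp point.
Start: joints at [-1.192, 0.3, 1.521, -0, 1.321, -0.067], TCP at [0.237, -0.496, 0.17] pointing down, gripper open.
Joint ranges: [-3.03, 3.03], [-0.79, 2.21], [0.23, 2.52], [-1.04, 4.18], [0, 3.07], [-2.55, 2.55]. Speed limits (rad/s): [2.22, 2.22, 2.57, 3.14, 3.14, 3.14].

### API

Orientations are given as [roll, pitch, yaw] about the fixed x, y, z axes, in that order (R = Rz(yaw) Ry(pitch) Rx(roll)).
In Python, from station import ctrl gives the robot as it stands.
- The arm moves only by the shell command python3 -m inch 'ROWS' [FORCE]. ROWS is JSON, one flat list of numbers, 7 for each row, row after row: the shift along the tool's x, y, z in cm, then the turn, a rotation vector about the tool's x, y, z in rad, then the opening, from 0 (shut) to 1 (fully open). In form: [tx, ty, tz, wx, wy, wz, claw, tx, ty, tz, wx, wy, wz, claw, ...]. A call has 1 to 20 rows; each row shifts and turns the commanded pose from where the row before left it, along the tool's axes as they then stand; what a row does not reach is not made up. A row lasts 1/8 s, in which the tool goes at most 62.5 mm and 10.7 degrees, less where a joint would pass 70% of its speed; a pose out of reach is approached as far as the arm can. A call is refused whole if a number of a shift passes 6.25 or a number of a turn 0.188, either way. A call with a gripper value outside its range is refused whole. The fingers move at their own pace and stop on an object; FORCE is the grip in N (left out, the last holds). Time passes only in rows, so rows that do not move let the fingers close. It gives the time, the measured TCP pose, the force and the opening at its end, in the units of the state.
- ctrl.get_obs(): the state, without advancing time (a new reading comes with each control period).
- ctrl.camera(name): name is "scene" or "top"; returns (picture, depth): 420x560x3 uint8, red, green, blue; 420x560 float32, m along the optical axis (not along the pixel's ray), 0 where there is no reading.
- ctrl.camera_params(name): a dict with "vertical_fov" (degrees; the focal length in pixels is half the picture's height over the tangent of half this angle, whatever the lens; pixels are square), "cx", "cy" (the principal point, pixels), "camera_from_world" (4x4, takes a point from world to camera coordinates). Camera axes: x right, y down, z forward; pixel columns grow to the right and rows downward; lengths in m; the calibration is good to about 2 mm. A picture is of the moment at which its call begins. camera_params takes no time and is no camera call.
- ctrl.hand_in(): hands the job in, once; it reports no verdict.
Trained networks look in the newest picture that a camera, given by its name, has taken for a name from the list of things; names that differ only in an ending like _2 or _b are one class to them, and where a whole thing is asked for, a point or a joint stands for the part that bears it (a point fixed in the world has none). Each returns a list of dicts, best first, with "score" (0 to 1); they miss things now and then, are a little off and sometimes report something else, mostly with a low value. They report only what shows in the picture. A call takes as long as a camera call. They do not tell look-alikes from the thing itself.
- ctrl.spot_in(camera, label): "bbox" ([centre column, centre row, width, height] in pixels, round what is visible of it).
- ctrl.place_of(camera, label): "centre" ([column, row] in pixels: a listed point, or the origin of a listed thing).
The state is a dict: "time_s": time; "qpos": joint angles; "joint_vel": joint speeds; "tau": joint torques, N m; "ee_pos": TCP position; "eef_rot": TCP orientation; "force": force on the tool from outside, world axes, zero at the start; "moment": the same for the moment, N m; "grip_width": finger opening in m.
Only numpy, scipy, OpenCV 4.12 (cv2) and the standard library are available. Lean on these libraries where they do the work, as an engineer would, in place of code of your own. Each camera call takes 0.05 s, during which the arm holds its last target. There are 200 camera calls.

## Working session

There is one attempt and no reset: what is moved stays moved. The work goes in short steps, Python scripts to look and compute and a shell command to move; the robot and the scene stay as the last step left them, time stands still between calls to the robot, and variables do not carry over. Pictures are saved under pics/ and viewed, about 8 in all and at most 12, crops included, and the job is handed in when it is done.

```bash
mkdir -p pics; cat > h.py <<'E'
from station import ctrl
import numpy as np, cv2
def params(n):
    p=ctrl.camera_params(n); f=210/np.tan(np.radians(p["vertical_fov"])/2)
    return f,p["cx"],p["cy"],np.array(p["camera_from_world"])
def unproj(n,uv,depth=None,z=None):
    f,cx,cy,T=params(n); d=np.array([(uv[0]-cx)/f,(uv[1]-cy)/f,1.]); R=T[:3,:3]; c=-R.T@T[:3,3]; r=R.T@d
    s=depth if z is None else (z-c[2])/r[2]
    return c+s*r
def proj(n,P):
    f,cx,cy,T=params(n); q=T[:3,:3]@np.array(P)+T[:3,3]; return np.array([f*q[0]/q[2]+cx,f*q[1]/q[2]+cy])
def cloud(n,D):
    f,cx,cy,T=params(n); v,u=np.mgrid[:D.shape[0],:D.shape[1]]
    q=np.stack([(u-cx)/f*D,(v-cy)/f*D,D],-1); W=(q-T[:3,3])@T[:3,:3]; W[D==0]=np.nan; return W
E
python3 - <<'E'
from h import *
o=ctrl.get_obs(); print(o)
np.set_printoptions(precision=3,suppress=True)
for n in ("scene","top"):
    im,D=ctrl.camera(n); np.savez(f"pics/{n}0.npz",im=im,D=D); cv2.imwrite(f"pics/{n}0.png",im[...,::-1]); f,cx,cy,T=params(n)
    print(n,f,cx,cy,-T[:3,:3].T@T[:3,3],T[:3,:3][2])
    for l,z in (("rail",.25),("stand",0),("hook",.008),("hook_tab",.162),("hook_seat",.135),("block",0),("pail",0),("pail_grip",.068),("pail_bar",.095)):
        for r in ctrl.place_of(n,l)[:4]: print(l,round(r["score"],2),np.round(r["centre"],1),unproj(n,r["centre"],z=z))
E
```

```text
{'time_s': 0.0, 'qpos': array([-1.19158734e+00,  3.00470678e-01,  1.52157376e+00, -1.92042486e-05,
        1.32067566e+00, -6.66002226e-02]), 'joint_vel': array([-0.00184909, -0.00025148,  0.00020552,  0.0006148 , -0.00015726,
        0.00055542]), 'tau': array([-2.00773713e-03, -5.31815743e+01, -3.52735770e+01,  7.07548088e-02,
        2.44024774e-02, -9.68717723e-05]), 'ee_pos': array([ 0.23703673, -0.49597476,  0.16978968]), 'eef_rot': array([-3.14153618e+00,  1.12618445e-03, -1.12498232e+00]), 'force': array([ 0.91592893, -0.52390253, -0.66777727]), 'moment': array([0.00601591, 0.03103593, 0.00240959]), 'grip_width': 0.09390224616585532}
scene 448.23912534495884 283.42589883326775 206.91210036799282 [ 1.408 -0.468  0.813] [-0.759  0.37  -0.536]
rail 0.84 [314.8 196.7] [0.604 0.009 0.25 ]
stand 0.68 [384.2 202.4] [0.388 0.413 0.   ]
hook 0.71 [203.7 289.5] [ 0.534 -0.275  0.008]
hook_tab 0.67 [171.6 240.9] [ 0.501 -0.329  0.162]
hook_tab 0.54 [194.6 238.9] [ 0.518 -0.277  0.162]
hook_seat 0.64 [181.1 244.1] [ 0.487 -0.306  0.135]
hook_seat 0.63 [197.6 246.9] [ 0.517 -0.272  0.135]
[... 930 characters left out ...]
 0.281 -0.268  0.162]
hook_tab 0.52 [357.2 198.3] [ 0.531 -0.285  0.162]
hook_seat 0.7 [351.6 264.9] [ 0.313 -0.262  0.135]
hook_seat 0.57 [355.3 197. ] [ 0.541 -0.284  0.135]
block 0.9 [348.8 204.3] [ 0.545 -0.285  0.   ]
pail 0.97 [184.8 217.7] [0.5   0.321 0.   ]
pail 0.94 [207.1 300.1] [ 0.203  0.232 -0.   ]
pail 0.77 [139.3 248.7] [0.388 0.481 0.   ]
pail_grip 0.73 [215.9 261.2] [0.335 0.193 0.068]
pail_grip 0.73 [356.8 196. ] [ 0.561 -0.303  0.068]
pail_grip 0.68 [182.9 235.9] [0.423 0.31  0.068]
pail_grip 0.54 [128.7 260.7] [0.339 0.492 0.068]
pail_bar 0.88 [200.5 300.9] [0.202 0.237 0.095]
pail_bar 0.81 [178.9 208.9] [0.514 0.32  0.095]
pail_bar 0.52 [141.7 244.7] [0.391 0.442 0.095]
```

```bash
python3 - <<'E'
import cv2
a=cv2.imread("pics/scene0.png");b=cv2.imread("pics/top0.png")
cv2.imwrite("pics/s1.png",cv2.resize(a,(784,588),interpolation=3)); cv2.imwrite("pics/t1.png",cv2.resize(b,(784,588),interpolation=3))
E
```

```text
(no output)
```

View pics/s1.png

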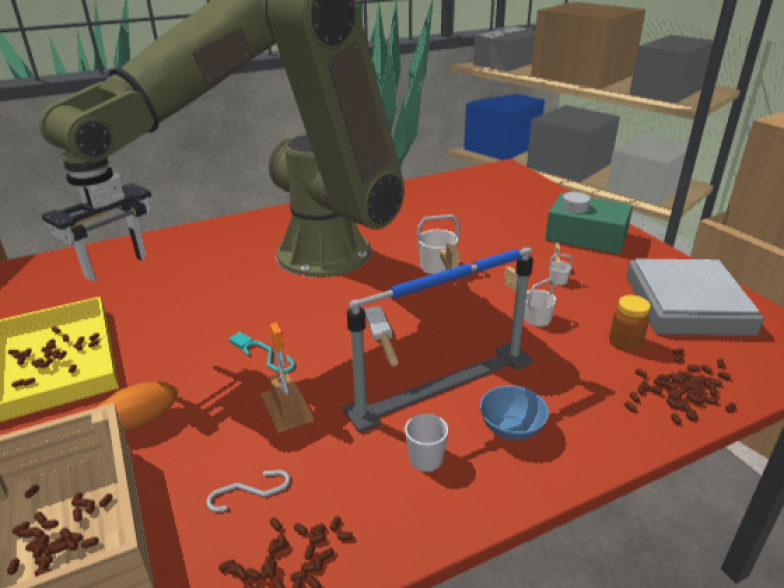

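View pics/t1.png

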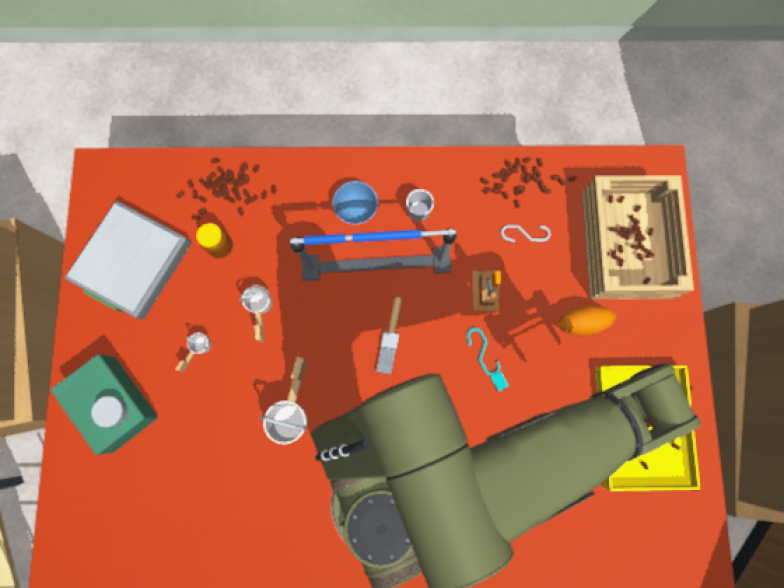

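The overview shows the gap as a bright notch in the blue rail (top, 348,238 in the enlarged view). The orange-tab hook is in its block (485,290). The middle pail is at (256,298), with its handle pointing toward the robot. Next I measure these precisely.

```bash
python3 - <<'E'
from h import *
np.set_printoptions(precision=4,suppress=True)
for n in ("scene","top"):
    d=np.load(f"pics/{n}0.npz"); im=d["im"];D=d["D"]; W=cloud(n,D)
    hsv=cv2.cvtColor(im,cv2.COLOR_RGB2HSV)
    h,s,v=[hsv[...,i].astype(int) for i in range(3)]
    inb=np.zeros(D.shape,bool); 
    a,b=(np.array([.62,.2,.25]),np.array([.6,-.19,.25]))
    pa,pb=proj(n,a),proj(n,b); lo=np.minimum(pa,pb)-12; hi=np.maximum(pa,pb)+12
    inb[int(lo[1]):int(hi[1]),int(lo[0]):int(hi[0])]=1
    blue=inb&(h>105)&(h<125)&(s>150)&(v>90)
    if n=="top": blue&=W[...,2]>.2
    vv,uu=np.nonzero(blue); k=np.polyfit(uu,vv,1); 
    # profile along u
    us=np.arange(uu.min()-2,uu.max()+3)
    prof=[np.mean([s[int(round(k[0]*u+k[1]+e)),u] for e in(-1,0,1)]) for u in us]
    print(n,"blue",uu.min(),uu.max(),k); 
    for u in us:
        p=prof[u-us[0]]
        if p<150: print(u,int(p),unproj(n,(u,k[0]*u+k[1]),z=.25))
    for u in (uu.min(),uu.max()): print("end",unproj(n,(u,k[0]*u+k[1]),z=.25))
    q=W[blue]; q=q[np.abs(q[:,2]-.255)<.03]; print("rail cloud z med",np.nanmedian(q[:,2]),np.nanmedian(q,0))
    # orange tab
    t=(h>8)&(h<18)&(s>200)&(v>150)
    pt=proj(n,[.52,-.28,.16]); yy,xx=np.mgrid[:420,:560]; t&=(abs(xx-pt[0])<30)&(abs(yy-pt[1])<30)&(W[...,2]>.12)
    q=W[t]; print("tab",len(q),np.nanmin(q,0),np.nanmax(q,0),np.nanmedian(q,0), "px",np.mean(np.argwhere(t)[:,::-1],0))
    top=q[q[:,2]>.172]; print(top)
    for nm,pp,r in (("bar",[.514,.32,.095],25),("grip",[.423,.31,.07],18)):
        pt=proj(n,pp); m=(abs(xx-pt[0])<r)&(abs(yy-pt[1])<r)
        for lo,hi in ((.088,.104),(.06,.09)):
            q=W[m&(W[...,2]>lo)&(W[...,2]<hi)]; 
            if len(q): print(nm,lo,len(q),np.min(q,0),np.max(q,0),np.mean(q,0))
E
python3 - <<'E'
import cv2
a=cv2.imread("pics/scene0.png");b=cv2.imread("pics/top0.png")
f=lambda i,x,y,s,k:cv2.resize(i[y:y+s,x:x+s],(k,k),interpolation=2)
import numpy as np
cv2.imwrite("pics/c1.png",np.vstack([np.hstack([f(a,165,215,100,300),f(b,310,170,75,300)]),np.hstack([f(a,340,170,90,300),f(b,150,185,80,300)])]))
E
```

```text
scene blue 278 371 [ -0.3027 293.0417]
276 12 [ 0.613  -0.1002  0.25  ]
277 11 [ 0.6129 -0.0975  0.25  ]
278 12 [ 0.6128 -0.0949  0.25  ]
279 13 [ 0.6126 -0.0923  0.25  ]
280 59 [ 0.6125 -0.0896  0.25  ]
337 40 [0.6052 0.071  0.25  ]
338 13 [0.6051 0.074  0.25  ]
339 19 [0.605 0.077 0.25 ]
340 28 [0.6048 0.08   0.25  ]
371 132 [0.6004 0.1766 0.25  ]
372 17 [0.6003 0.1798 0.25  ]
373 12 [0.6001 0.1831 0.25  ]
end [ 0.6128 -0.0949  0.25  ]
end [0.6004 0.1766 0.25  ]
rail cloud z med 0.25685012297341875 [0.6154 0.0177 0.2569]
tab 111 [ 0.5137 -0.2796  0.1448] [ 0.5481 -0.2681  0.1858] [ 0.5423 -0.2751  0.1702] px [197.5586 240.5946]
[[ 0.5137 -0.2724  0.1812]
 [ 0.5183 -0.271   0.1836]
 [ 0.5203 -0.279   0.1846]
 [ 0.5228 -0.2748  0.1848]
 [ 0.5224 -0.2723  0.1837]
 [ 0.5242 -0.2703  0.1842]
 [ 0.5257 -0.2682  0.1845]
 [ 0.5194 -0.2792  0.1811]
 [ 0.5223 -0.2774  0.1823]
 [ 0.5254 -0.2757  0.1838]
 [ 0.5285 -0.2739  0.1852]
 [ 0.5305 -0.272   0.1858]
 [ 0.5276 -0.2689  0.183 ]
 [ 0.5255 -0.2784  0.1818]
 [ 0.5306 -0.2771  0.1847]
 [ 0.53   -0.2722  0.1827]
 [ 0.5281 -0.2694  0.1805]
 [ 
[... 1600 characters left out ...]
 0.1678 0.25  ]
end [ 0.6142 -0.0924  0.25  ]
rail cloud z med 0.2573900729659888 [0.6047 0.03   0.2574]
tab 9 [ 0.5112 -0.2779  0.1765] [ 0.5364 -0.2671  0.1855] [ 0.5235 -0.2681  0.1817] px [353.6667 199.2222]
[[ 0.5364 -0.2675  0.1855]
 [ 0.534  -0.2681  0.1817]
 [ 0.5306 -0.2679  0.1819]
 [ 0.5276 -0.2681  0.1801]
 [ 0.5235 -0.2673  0.1836]
 [ 0.5202 -0.2671  0.1835]
 [ 0.5143 -0.2708  0.1797]
 [ 0.5112 -0.2742  0.1784]
 [ 0.5116 -0.2779  0.1765]]
bar 0.088 29 [0.4993 0.2897 0.0897] [0.5103 0.3478 0.102 ] [0.5052 0.3181 0.0957]
bar 0.06 23 [0.4315 0.2829 0.0608] [0.5379 0.355  0.0897] [0.4863 0.3103 0.0781]
grip 0.06 56 [0.3984 0.297  0.0606] [0.4346 0.3143 0.087 ] [0.4158 0.3041 0.0779]
```

View pics/c1.png

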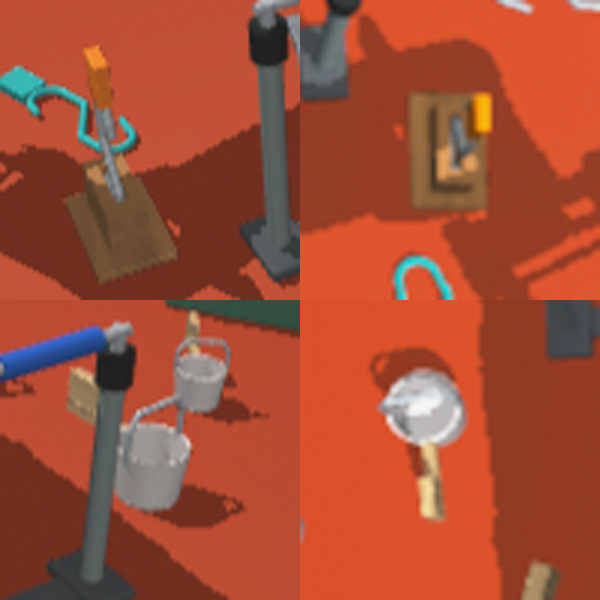

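The crops confirm the geometry:
- The hook is upright in its block with hook x close to world x.
- The middle pail's handle points along −x.
- The rail axis passes the gap at about (0.6055, 0.070), with the rail yawed about +0.049 rad.

I'll now move over the tab.

```bash
python3 -m inch '[0,0,-2.4,0,0,0.1487,1, 0,0,-2.4,0,0,0.1487,1, 0,0,-2.4,0,0,0.1487,1, -2.78,-3.66,0,0,0,0,0.5, -2.78,-3.66,0,0,0,0,0.5, -2.78,-3.66,0,0,0,0,0.5, -2.78,-3.66,0,0,0,0,0.5, -2.78,-3.66,0,0,0,0,0.5, -2.78,-3.66,0,0,0,0,0.5, -2.78,-3.66,0,0,0,0,0.5, -2.78,-3.66,0,0,0,0,0.5, 0,0,0,0,0,0,0.5, 0,0,0,0,0,0,0.5]' 20
python3 - <<'E'
from h import *
np.set_printoptions(precision=4,suppress=True)
yy,xx=np.mgrid[:420,:560]
d=np.load("pics/top0.npz"); im=d["im"];W=cloud("top",d["D"])
# block top edges yaw: pixels at z 0.045-0.06 near block
m=(abs(W[...,0]-.54)<.06)&(abs(W[...,1]+.28)<.05)&(W[...,2]>.035)&(W[...,2]<.065)
r=cv2.minAreaRect(W[m][:,:2].astype(np.float32)); print("block top",m.sum(),r)
m=(abs(W[...,0]-.54)<.07)&(abs(W[...,1]+.28)<.06)&(W[...,2]>.006)&(W[...,2]<.065)
r=cv2.minAreaRect(W[m][:,:2].astype(np.float32)); print("block all",m.sum(),r)
E
```

```text
time_s: 2.62
ee_pos: [0.5297, -0.2742, 0.2422]
eef_rot: [3.141, 0.0, -1.571]
force: [-0.6, -0.4, 0.2]
grip_width: 0.047
block top 160 ((0.5286247730255127, -0.272828608751297), (0.03526907041668892, 0.07603415846824646), 89.76994323730469)
block all 395 ((0.5409307479858398, -0.27883362770080566), (0.11576341837644577, 0.13032710552215576), 87.42322540283203)
```

```bash
python3 -m inch '[0,0,3,0,0,0,0.5, 0,0,3,0,0,0,0.5, 0,0,2,0,0,0,0.5, 0,0,1.5,0,0,0,0.5, 0,0,0,0,0,0,0, 0,0,0,0,0,0,0, 0,0,0,0,0,0,0, 0,0,0,0,0,0,0, 0,0,0,0,0,0,0, 0,0,0,0,0,0,0]' 25
```

```text
time_s: 3.88
ee_pos: [0.5303, -0.274, 0.1479]
eef_rot: [-3.141, -0.001, -1.571]
force: [-0.8, -0.2, 5.1]
grip_width: 0.0005
```

```bash
python3 - <<'E'
from h import *
a,Da=ctrl.camera("scene"); b,Db=ctrl.camera("top"); np.savez("pics/s2.npz",im=a,D=Da)
f=lambda i,x,y,s,k:cv2.resize(i[y:y+s,x:x+s],(k,k),interpolation=2)
cv2.imwrite("pics/c2.png",np.hstack([f(a,140,190,120,400),f(b,300,150,100,400)])[...,::-1])
print(ctrl.get_obs()["grip_width"],ctrl.get_obs()["force"])
E
```

```text
0.0007137779596708694 [0.30859672 0.90126372 5.03583255]
```

View pics/c2.png

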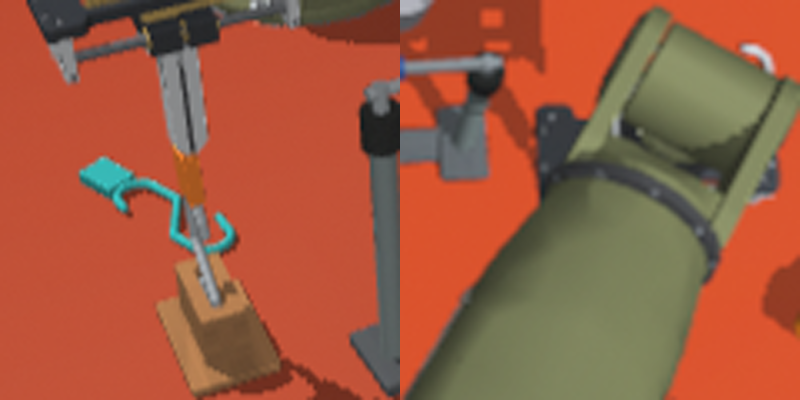

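```bash
python3 - <<'E'
from h import *
np.set_printoptions(precision=3,suppress=True)
d=np.load("pics/s2.npz"); im,D=d["im"],d["D"]; W=cloud("scene",D); hsv=cv2.cvtColor(im,cv2.COLOR_RGB2HSV).astype(int)
yy,xx=np.mgrid[:420,:560]; roi=(xx>180)&(xx<215)&(yy>190)&(yy<275)
for r in range(200,262,3):
    c=[x for x in range(184,212) if W[r,x,2]>.1]
    if c: print(r,[(x,W[r,x],hsv[r,x,0],hsv[r,x,1]) for x in c[len(c)//3::4]])
E
```

```text
200 [(191, array([ 0.563, -0.282,  0.299]), np.int64(110), np.int64(19)), (195, array([ 0.557, -0.272,  0.293]), np.int64(20), np.int64(97)), (199, array([ 0.562, -0.265,  0.294]), np.int64(110), np.int64(19)), (203, array([ 0.563, -0.256,  0.292]), np.int64(100), np.int64(18))]
203 [(189, array([ 0.56 , -0.287,  0.292]), np.int64(110), np.int64(18)), (193, array([ 0.562, -0.279,  0.29 ]), np.int64(120), np.int64(18)), (197, array([ 0.562, -0.27 ,  0.287]), np.int64(105), np.int64(12))]
206 [(190, array([ 0.539, -0.281,  0.27 ]), np.int64(105), np.int64(5)), (194, array([ 0.533, -0.271,  0.264]), np.int64(100), np.int64(7)), (198, array([ 0.536, -0.262,  0.263]), np.int64(0), np.int64(6))]
209 [(191, array([ 0.537, -0.28 ,  0.26 ]), np.int64(105), np.int64(4)), (195, array([ 0.54 , -0.271,  0.259]), np.int64(110), np.int64(6)), (199, array([ 0.536, -0.261,  0.254]), np.int64(175), np.int64(10))]
212 [(192, array([ 0.54 , -0.279,  0.253]), np.int64(90), np.int64(2)), (196, array([ 0.536, -0.269,  0.249]), np.int64(120), np.int64(4))]
215 [(192, array([ 0.538, -0.28 ,  0.244]), np.int6
[... 1379 characters left out ...]
45, -0.273,  0.169]), np.int64(12), np.int64(205))]
245 [(196, array([ 0.544, -0.281,  0.162]), np.int64(12), np.int64(206)), (200, array([ 0.545, -0.272,  0.16 ]), np.int64(12), np.int64(203))]
248 [(197, array([ 0.544, -0.28 ,  0.153]), np.int64(12), np.int64(204)), (201, array([ 0.542, -0.27 ,  0.148]), np.int64(8), np.int64(189))]
251 [(197, array([ 0.542, -0.281,  0.142]), np.int64(12), np.int64(200))]
254 [(198, array([ 0.545, -0.28 ,  0.135]), np.int64(103), np.int64(12))]
257 [(198, array([ 0.516, -0.274,  0.103]), np.int64(102), np.int64(11)), (202, array([ 0.551, -0.273,  0.128]), np.int64(6), np.int64(134))]
260 [(201, array([ 0.553, -0.276,  0.121]), np.int64(100), np.int64(12))]
```

```bash
python3 - <<'E'
from h import *
np.set_printoptions(precision=3,suppress=True)
d=np.load("pics/scene0.npz"); W=cloud("scene",d["D"])
m=(np.linalg.norm(W[...,:2]-[.237,-.496],axis=-1)<.09)&(W[...,2]>.05)&(W[...,2]<.5)
q=W[m]; o=np.argsort(q[:,2]); print(len(q),q[o[:12]])
p=proj("scene",[.237,-.496,.17]); print(p)
o=ctrl.get_obs(); print(o["ee_pos"],o["qpos"],o["tau"],o["grip_width"],o["time_s"])
im,D=ctrl.camera("scene"); W=cloud("scene",D)
m=(np.linalg.norm(W[...,:2]-[.53,-.274],axis=-1)<.03)&(W[...,2]>.05)&(W[...,2]<.5)
hsv=cv2.cvtColor(im,cv2.COLOR_RGB2HSV); m&=hsv[...,1]<30
q=W[m]; print(np.sort(q[:,2])[::6])
E
```

```text
4242 [[ 0.211 -0.455  0.207]
 [ 0.224 -0.448  0.209]
 [ 0.225 -0.45   0.209]
 [ 0.218 -0.452  0.21 ]
 [ 0.218 -0.442  0.21 ]
 [ 0.27  -0.538  0.21 ]
 [ 0.266 -0.535  0.211]
 [ 0.272 -0.535  0.211]
 [ 0.222 -0.45   0.211]
 [ 0.225 -0.445  0.211]
 [ 0.214 -0.454  0.211]
 [ 0.22  -0.444  0.212]]
[ 86.395 203.337]
[ 0.53  -0.274  0.148] [-0.538  0.422  1.41   0.     1.31   1.033] [ -0.012 -56.63  -32.823   0.021  -0.011  -0.001] 0.0007137779596708694 3.975
[0.054 0.059 0.062 0.065 0.071 0.073 0.076 0.081 0.085 0.088 0.092 0.099
 0.107 0.116 0.12  0.124 0.13  0.134 0.136 0.189 0.191 0.194 0.196 0.197
 0.199 0.2   0.202 0.204 0.205 0.206 0.207 0.209 0.21  0.211 0.213 0.216
 0.217 0.218 0.219 0.222 0.223 0.225 0.226 0.227 0.229 0.23  0.231 0.233
 0.234 0.237 0.238 0.239 0.241 0.242 0.243 0.245 0.246 0.248 0.249 0.25
 0.251 0.254 0.254 0.256 0.257 0.258 0.259 0.26  0.262 0.263 0.265 0.266
 0.269 0.27  0.271 0.289 0.299 0.305 0.306 0.315 0.316 0.317 0.318 0.318
 0.319 0.319 0.32  0.321 0.322 0.322 0.323 0.324 0.324 0.325 0.325 0.326
 0.327 0.328 0.329 0.329 0.33  0.331 0.332 0.332 0.333 0.333 0.334 0.335
 0.335 0.336 0.337 0.337 0.338 0.339 0.34  0.341 0.341 0.342 0.343 0.343
 0.344 0.345 0.346 0.346 0.347 0.348 0.348 0.349 0.35  0.35  0.351 0.351
 0.352 0.352 0.353 0.354 0.357 0.381 0.381 0.383 0.385 0.39  0.393 0.406]
```

The depth image shows the real fingertips about 38 mm above the reported TCP. The start picture shows the same: tips at 0.207 against a reported 0.170. I'll correct for this by opening, going 3.9 cm lower and gripping.

```bash
python3 -m inch '[0,0,-0.5,0,0,0,0.5, 0,0,0,0,0,0,0.5, 0,0,0,0,0,0,0.5, 0,0,1.5,0,0,0,0.5, 0,0,1.5,0,0,0,0.5, 0,0,1.4,0,0,0,0.5, 0,0,0,0,0,0,0, 0,0,0,0,0,0,0, 0,0,0,0,0,0,0, 0,0,0,0,0,0,0]' 25
```

```text
time_s: 5.28
ee_pos: [0.5302, -0.274, 0.1087]
eef_rot: [-3.141, -0.0, -1.571]
force: [0.5, -0.4, 0.3]
grip_width: 0.0117
```

```bash
python3 -m inch '[0,0,-1.2,0,0,0,0, 0,0,-2,0,0,0,0, 0,0,-2.5,0,0,0,0, 0,0,-3,0,0,0,0, 0,0,-4,0,0,0,0, 0,0,-4,0,0,-0.049,0, -2.2,0,0,0,0,0,0, -4,-0.1,0,0,0,0,0, -4,-0.2,0,0,0,0,0, -4,-0.2,0,0,0,0,0, -4,-0.2,0,0,0,0,0, -4,-0.2,0,0,0,0,0, -4,-0.2,0,0,0,0,0, -4,-0.2,0,0,0,0,0, -2.5,-0.1,0,0,0,0,0, -1.3,0,0,0,0,0,0, 0,0,0,0,0,0,0, 0,0,0,0,0,0,0]'
python3 - <<'E'
from h import *
np.set_printoptions(precision=4,suppress=True)
a,D=ctrl.camera("scene"); np.savez("pics/s3.npz",im=a,D=D); b,Db=ctrl.camera("top"); np.savez("pics/t3.npz",im=b,D=Db)
for n in("scene","top"):
  for l,z in(("hook_tab",.32),("hook_seat",.30),("hook",.17),("hook_curl",.18)):
    for r in ctrl.place_of(n,l)[:2]: print(n,l,round(r["score"],2),np.round(r["centre"]),unproj(n,r["centre"],z=z))
f=lambda i,x,y,w,h,k:cv2.resize(i[y:y+h,x:x+w],None,fx=k,fy=k,interpolation=2)
cv2.imwrite("pics/c3.png",f(a,250,110,150,140,4)[...,::-1])
hsv=cv2.cvtColor(a,cv2.COLOR_RGB2HSV).astype(int);W=cloud("scene",D)
t=(hsv[...,0]>8)&(hsv[...,0]<18)&(hsv[...,1]>180)&(W[...,2]>.2); q=W[t]; print(len(q),q.min(0),q.max(0),np.median(q,0)) if len(q) else 0
E
```

```text
time_s: 7.52
ee_pos: [0.5274, 0.0656, 0.2752]
eef_rot: [3.141, -0.0, -1.523]
force: [-1.2, -0.6, -1.5]
grip_width: 0.0119
scene hook_tab 0.78 [171. 243.] [ 0.7258 -0.366   0.32  ]
scene hook_tab 0.77 [317. 151.] [0.5098 0.0668 0.32  ]
scene hook_seat 0.62 [178. 246.] [ 0.714  -0.3518  0.3   ]
scene hook_seat 0.57 [319. 158.] [0.5143 0.0714 0.3   ]
scene hook 0.69 [209. 261.] [ 0.6237 -0.275   0.17  ]
scene hook 0.6 [317. 204.] [0.5269 0.0609 0.17  ]
scene hook_curl 0.74 [205. 262.] [ 0.6351 -0.2866  0.18  ]
scene hook_curl 0.59 [320. 204.] [0.5441 0.0617 0.18  ]
top hook_tab 0.47 [355. 273.] [ 0.2769 -0.2383  0.32  ]
top hook 0.72 [332. 231.] [ 0.4219 -0.1985  0.17  ]
top hook_curl 0.68 [375. 165.] [ 0.6399 -0.3455  0.18  ]
top hook_curl 0.63 [336. 238.] [ 0.3956 -0.2092  0.18  ]
76 [0.5241 0.0597 0.3113] [0.5462 0.073  0.3517] [0.5396 0.065  0.3341]
```

View pics/c3.png

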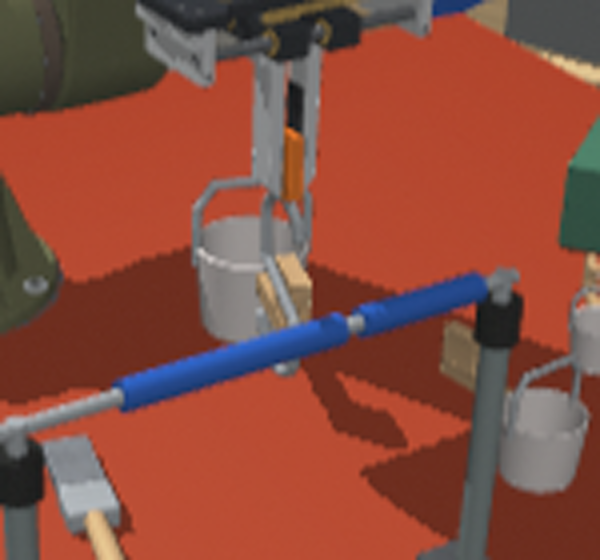

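```bash
python3 -m inch '[0,-1.8,0,0,0,0,0, 0,-2,0,0,0,0,0, 0,-2,0,0,0,0,0, -0.08,-2,0,0,0,0,0, 0,0,0,0,0,0,0, 0,0,1,0,0,0,0, 0,0,1,0,0,0,0, 0,0,1,0,0,0,0, 0,0,0.6,0,0,0,0, 0,0,0,0,0,0,0, 0,0,0,0,0,0,0]'
python3 - <<'E'
from h import *
np.set_printoptions(precision=4,suppress=True)
a,D=ctrl.camera("scene"); np.savez("pics/s4.npz",im=a,D=D); b,Db=ctrl.camera("top"); np.savez("pics/t4.npz",im=b,D=Db)
cv2.imwrite("pics/c4.png",np.vstack([cv2.resize(a[110:190,270:400],None,fx=6,fy=6,interpolation=2)])[...,::-1])
hsv=cv2.cvtColor(a,cv2.COLOR_RGB2HSV).astype(int);W=cloud("scene",D)
t=(hsv[...,0]>8)&(hsv[...,0]<18)&(hsv[...,1]>180)&(W[...,2]>.2); q=W[t]; print(len(q),q.min(0),q.max(0),np.median(q,0)) if len(q) else 0
E
```

```text
time_s: 9.4
ee_pos: [0.6054, 0.0709, 0.2397]
eef_rot: [-3.141, -0.0, -1.522]
force: [-0.1, -0.3, -1.2]
grip_width: 0.0119
74 [0.6    0.0647 0.2747] [0.6216 0.0768 0.3162] [0.6172 0.0703 0.2992]
```

View pics/c4.png

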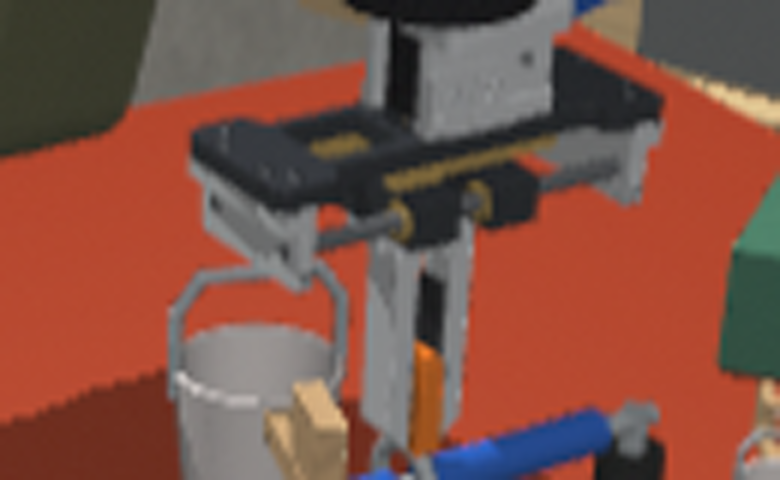

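```bash
python3 -m inch '[0,0,0.3,0,0,0,0, 0,0,0.2,0,0,0,0, 0,0,0.2,0,0,0,0, 0,0,0,0,0,0,0, 0,0,0,0,0,0,0]'; python3 -m inch '[0,0,0.2,0,0,0,0, 0,0,0.1,0,0,0,0, 0,0,0,0,0,0,0, 0,0,0,0,0,0,0]'
```

```text
time_s: 10.12
ee_pos: [0.6053, 0.071, 0.2324]
eef_rot: [-3.142, 0.0, -1.522]
force: [0.8, -0.1, -0.2]
grip_width: 0.0117
time_s: 10.62
ee_pos: [0.6053, 0.071, 0.2294]
eef_rot: [-3.142, 0.0, -1.522]
force: [0.2, -0.8, 0.1]
grip_width: 0.0115
```

```bash
python3 -m inch '[0,0,0.1,0,0,0,0, 0,0,0.1,0,0,0,0, 0,0,0,0,0,0,0, 0,0,0,0,0,0,0]'
python3 - <<'E'
from h import *
np.set_printoptions(precision=4,suppress=True)
a,D=ctrl.camera("scene"); W=cloud("scene",D); W0=cloud("scene",np.load("pics/scene0.npz")["D"])
def sl(im,W):
    hsv=cv2.cvtColor(im,cv2.COLOR_RGB2HSV).astype(int); m=(hsv[...,0]>105)&(hsv[...,0]<125)&(hsv[...,1]>150)&(abs(W[...,2]-.25)<.03)&(abs(W[...,0]-.61)<.04)&(abs(W[...,1]-.03)<.15)
    v,u=np.nonzero(m); return np.median(W[m],0),len(v),[np.mean(v[u==c]) for c in (290,305,320,325,350,360,368)]
print(sl(np.load("pics/scene0.npz")["im"],W0)); print(sl(a,W))
cv2.imwrite("pics/c5.png",cv2.resize(a[150:240,290:380],None,fx=6.5,fy=6.5,interpolation=2)[...,::-1])
fs=[ctrl.get_obs()["force"]]; 
for i in range(3): ctrl.camera("scene"); fs.append(ctrl.get_obs()["force"])
print(np.array(fs))
E
```

```text
time_s: 11.12
ee_pos: [0.6053, 0.0709, 0.2275]
eef_rot: [-3.141, 0.0, -1.522]
force: [-0.8, 0.2, 2.8]
grip_width: 0.012
(array([0.6154, 0.0177, 0.2568]), 630, [np.float64(205.5), np.float64(200.5), np.float64(195.5), np.float64(194.5), np.float64(187.0), np.float64(184.0), np.float64(181.5)])
(array([0.6156, 0.0155, 0.2549]), 611, [np.float64(206.0), np.float64(202.0), np.float64(196.5), np.float64(195.0), np.float64(188.0), np.float64(184.5), np.float64(182.0)])
[[-0.4284  0.9956  2.0165]
 [-0.802  -0.2036  3.0565]
 [-0.885   0.1792  3.5042]
 [-0.7859 -0.0212  3.2956]]
```

View pics/c5.png

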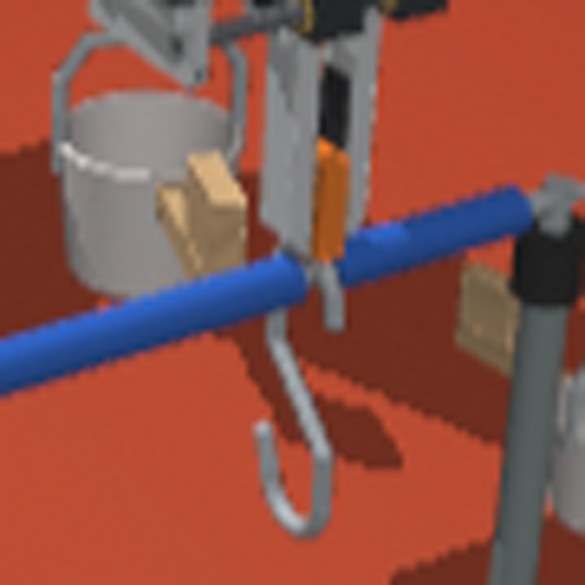

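The hook's free end is in front of the gap at (332,300), and contact started where bare-bar contact should (force about +4 N, rail down about 1.5 mm). I'll unload, release, then check.

```bash
python3 -m inch '[0,0,-0.2,0,0,0,0, 0,0,0,0,0,0,0.04, 0,0,0,0,0,0,0.14, 0,0,0,0,0,0,0.2, 0,0,0,0,0,0,0.3, 0,0,0,0,0,0,0.3, 0,0,0,0,0,0,0.3]'
python3 - <<'E'
from h import *
np.set_printoptions(precision=4,suppress=True)
a,D=ctrl.camera("scene"); W=cloud("scene",D); np.savez("pics/s6.npz",im=a,D=D)
hsv=cv2.cvtColor(a,cv2.COLOR_RGB2HSV).astype(int)
t=(hsv[...,0]>8)&(hsv[...,0]<18)&(hsv[...,1]>180)&(W[...,2]>.2); q=W[t]; print(len(q),q.min(0),q.max(0),np.median(q,0))
for l,z in(("hook",.128),("hook_curl",.139),("hook_seat",.255),("hook_tab",.282)):
    for r in ctrl.place_of("scene",l)[:3]: print(l,round(r["score"],2),np.round(r["centre"],1),unproj("scene",r["centre"],z=z), proj("scene",[.6055,.0705,z]))
# hook lower curl cloud
m=(abs(W[...,0]-.605)<.045)&(abs(W[...,1]-.07)<.03)&(W[...,2]<.235)&(W[...,2]>.1); q=W[m]; print(len(q),q.min(0),q.max(0)); lo=q[q[:,2]<q[:,2].min()+.008]; print(lo)
E
```

```text
time_s: 12.2
ee_pos: [0.6053, 0.071, 0.2294]
eef_rot: [-3.142, 0.0, -1.522]
force: [0.2, 0.6, 0.4]
grip_width: 0.0283
122 [0.591  0.0633 0.2643] [0.6199 0.0781 0.3065] [0.6142 0.068  0.289 ]
hook 0.84 [336.5 232. ] [0.6109 0.0739 0.128 ] [334.3031 231.2707]
hook 0.64 [101.8 300.4] [ 0.5975 -0.5113  0.128 ] [334.3031 231.2707]
hook 0.52 [208.8 261.7] [ 0.5765 -0.2635  0.128 ] [334.3031 231.2707]
hook_curl 0.76 [203.7 262.3] [ 0.5866 -0.2782  0.139 ] [334.5253 227.8363]
hook_curl 0.6 [334.6 230.8] [0.6169 0.0636 0.139 ] [334.5253 227.8363]
hook_seat 0.83 [337.2 188.4] [0.6015 0.0735 0.255 ] [337.0126 189.393 ]
hook_seat 0.65 [318.7 198. ] [0.6205 0.0097 0.255 ] [337.0126 189.393 ]
hook_seat 0.51 [182.3 243.8] [ 0.6504 -0.3321  0.255 ] [337.0126 189.393 ]
hook_tab 0.88 [334.4 178.5] [0.5962 0.067  0.282 ] [337.6321 179.8176]
hook_tab 0.77 [172.9 244.7] [ 0.6816 -0.3559  0.282 ] [337.6321 179.8176]
175 [0.5815 0.0658 0.132 ] [0.6309 0.0765 0.2268]
[[0.59   0.0692 0.1389]
 [0.5957 0.0688 0.1393]
 [0.597  0.0681 0.1371]
 [0.5993 0.0697 0.1381]
 [0.602  0.071  0.1393]
 [0.6026 0.0737 0.1389]
 [0.5988 0.0703 0.1343]
 [0.6031 0.0705 0.137 ]
 [0.606  0.0717 0.1384]
 [0.5999 0.0697 0.132 ]
 [0.6078 0.0676 0.1377]
 [0.6115 0.0682 0.1398]
 [0.6111 0.0716 0.1385]
 [0.6127 0.0736 0.1388]
 [0.6054 0.0694 0.1324]
 [0.6107 0.0689 0.1359]
 [0.6162 0.0683 0.1396]
 [0.6125 0.0679 0.1341]
 [0.6175 0.0677 0.1374]
 [0.6228 0.0702 0.14  ]
 [0.6198 0.0694 0.1352]
 [0.6218 0.0711 0.1359]]
```

```bash
python3 -m inch '[0,0,-1,0,0,0,0.3, 0,0,-2,0,0,0,0.3, 0,0,-3,0,0,0,0.3, 0,0,-3,0,0,0,0.3, 0,0,-3,0,0,0,0.3]'
python3 - <<'E'
from h import *
np.set_printoptions(precision=4,suppress=True)
for n in("top","scene"):
    d=np.load(f"pics/{n}0.npz"); im,D=d["im"],d["D"]; W=cloud(n,D); hsv=cv2.cvtColor(im,cv2.COLOR_RGB2HSV).astype(int)
    near=(abs(W[...,0]-.46)<.1)&(abs(W[...,1]-.31)<.055)&(W[...,2]<.13)
    wood=near&(hsv[...,0]>12)&(hsv[...,0]<26)&(hsv[...,1]>40)&(hsv[...,1]<190)&(W[...,2]>.03)
    q=W[wood]; print(n,"wood",len(q),q.min(0),q.max(0))
    pl=q[(q[:,2]>.056)]; print("plate",len(pl),pl.mean(0),pl.min(0),pl.max(0),cv2.minAreaRect(pl[:,:2].astype(np.float32)))
    tp=pl[pl[:,2]>.078]; print("plate top",len(tp),tp.mean(0),cv2.minAreaRect(tp[:,:2].astype(np.float32)) if len(tp)>3 else 0)
    hd=q[q[:,2]<.056]; 
    bar=W[near&(W[...,2]>.089)&(W[...,0]>.47)&(hsv[...,1]<60)]; print("bar",len(bar),bar.mean(0),bar.min(0),bar.max(0))
    if len(bar)>4: 
        c=bar-bar.mean(0); e=np.linalg.svd(c[:,:2])[2][0]; print("bar dir",e,np.degrees(np.arctan2(-e[0]*np.sign(e[1]),abs(e[1]))))
    rim=W[near&(W[...,2]>.048)&(W[...,2]<.062)&(hsv[...,1]<60)]; print("rim",len(rim),(rim.min(0)+rim.max(0))/2,rim.max(0)-rim.min(0))
im,D=ctrl.camera("scene"); cv2.imwrite("pics/c6.png",np.hstack([cv2.resize(im[150:250,300:400],(400,400),interpolation=2),cv2.resize(im[170:240,350:420],(400,400),interpolation=2)])[...,::-1])
for l in("pail","pail_grip","pail_bar"):
  for n in ("scene",): print(l,[(np.round(r["centre"],1),round(r["score"],2)) for r in ctrl.place_of(n,l)])
E
```

```text
time_s: 13.08
ee_pos: [0.6052, 0.0709, 0.3512]
eef_rot: [-3.141, 0.0, -1.522]
force: [-0.1, 0.9, 0.5]
grip_width: 0.0281
top wood 94 [0.3993 0.297  0.037 ] [0.4721 0.3183 0.087 ]
plate 51 [0.4177 0.3034 0.0776] [0.3993 0.297  0.0569] [0.467  0.3103 0.087 ] ((0.43257224559783936, 0.30703243613243103), (0.06798029690980911, 0.011352481320500374), 8.2405366897583)
plate top 35 [0.4164 0.3047 0.0826] ((0.41682910919189453, 0.3050016462802887), (0.03514724597334862, 0.011247041635215282), 10.470964431762695)
bar 29 [0.5052 0.3181 0.0957] [0.4993 0.2897 0.0897] [0.5103 0.3478 0.102 ]
bar dir [-0.1405  0.9901] 8.078543144057333
rim 57 [0.5056 0.3176 0.0545] [0.0682 0.0692 0.0127]
scene wood 117 [0.4018 0.296  0.0406] [0.4749 0.3141 0.0875]
plate 83 [0.4221 0.3019 0.0728] [0.4018 0.296  0.0561] [0.4749 0.312  0.0875] ((0.4383566081523895, 0.3060268461704254), (0.07397172600030899, 0.010973925702273846), 9.147199630737305)
plate top 30 [0.4198 0.3021 0.0832] ((0.4199201166629791, 0.3029369115829468), (0.03466187044978142, 0.01066529005765915), 6.9187703132629395)
bar 30 [0.5096 0.3164 0.0965] [0.5044 0.2858 0.0891] [0.5149 0.3486 0.1017]
bar dir [ 0.1426 -0.9898] 8.199500852897476
rim 127 [0.5078 0.318  0.0548] [0.0725 0.0749 0.0135]
pail [(array([383.8, 228.8]), 0.91), (array([310.7, 189.6]), 0.77), (array([397.8, 200.1]), 0.72)]
pail_grip [(array([400.3, 178.4]), 0.79), (array([322.6, 179. ]), 0.71), (array([363.5, 196.6]), 0.64)]
pail_bar [(array([385.9, 202.8]), 0.94), (array([314.9, 151.6]), 0.89), (array([403.8, 183.1]), 0.59), (array([304. , 326.3]), 0.45)]
```

View pics/c6.png

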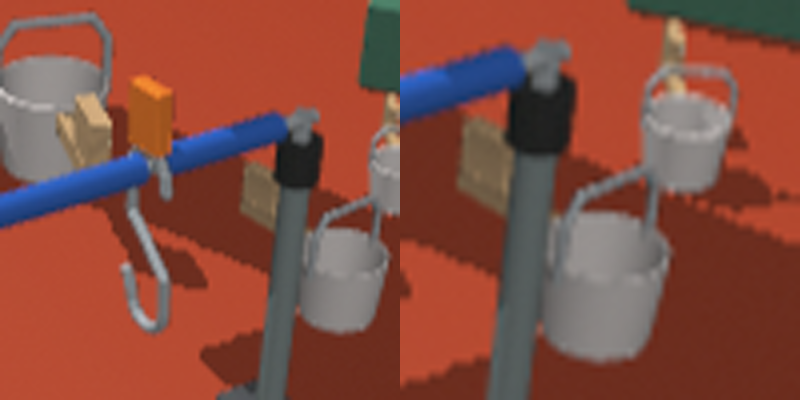

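The hook hangs free in the gap (tab at 152,115 and its end down at 165,185, between the two sleeves). Next is the middle pail: grip at (0.418, 0.3045), yaw 0.143. I'll approach with the tool leaned back 0.26 rad so that I can later tip the pail's front rim under the hook foot.

```bash
python3 -m inch '[0,0,0,0,0,-0.094,0.5, -3.69,1.97,0,0,0,0,0.5, -3.69,1.97,0,0,0,0,0.5, -3.69,1.97,0,0,0,0,0.5, -3.69,1.97,0,0,0,0,0.5, -3.69,1.97,0,0,0,0,0.5, -3.69,1.97,0,0,0,0,0.5, -3.69,1.97,0,0,0,0,0.5, 0,0,4.4,0,0,0,0.5, 0,0,4.4,0,0,0,0.5, 0,0,4.4,0,0,0,0.5, 0,0,4.4,0,0,0,0.5, 0,0,4.4,0,0,0,0.5, 0,0,0,0.13,0,0,0.5, 0,0,0,0.13,0,0,0.5, 0,0,0,0,0,0,0.5, 0,0,0,0,0,0,0.5]'
cat > fk.py <<'E'
from h import *
from scipy.spatial.transform import Rotation as Ro
np.set_printoptions(precision=4,suppress=True)
def to_tool(target):
    o=ctrl.get_obs(); R=Ro.from_euler("xyz",o["eef_rot"]).as_matrix()
    print("pose",o["ee_pos"],"axes x,y,z",R.T.tolist()); print("tip",o["ee_pos"]-.038*R[:,2],"grasp",o["ee_pos"]-.057*R[:,2])
    g=o["ee_pos"]-.057*R[:,2]; print("shift cm to bring grasp point to",target,":",100*R.T@(np.array(target)-g)); return R
E
python3 - <<'E'
from fk import *
R=to_tool([.4178,.3045,.068]); o=ctrl.get_obs()
a,D=ctrl.camera("scene"); W=cloud("scene",D); hsv=cv2.cvtColor(a,cv2.COLOR_RGB2HSV)
tip=o["ee_pos"]-.038*R[:,2]; L=(W-tip)@R
m=(abs(L[...,0])<.045)&(abs(L[...,1])<.03)&(L[...,2]>-.06)&(L[...,2]<.03)&(hsv[...,1]<40); q=L[m]; print("fingers in tool frame rel. expected tip",len(q),q.min(0),q.max(0)); print(np.sort(q[:,2])[-12:])
E
```

```text
time_s: 15.4
ee_pos: [0.4321, 0.307, 0.1293]
eef_rot: [-2.884, -0.0, -1.428]
force: [-0.0, 0.0, -0.5]
grip_width: 0.0472
pose [0.4321 0.307  0.1293] axes x,y,z [[0.14216760028620504, -0.9898425965335578, 8.669813087888723e-05], [-0.9570832651297383, -0.1374848390510056, -0.25512652280724896], [0.2525470194586752, 0.03618774818668817, -0.9669076738984523]]
tip [0.4225 0.3056 0.166 ] grasp [0.4177 0.3049 0.1844]
shift cm to bring grasp point to [0.4178, 0.3045, 0.068] : [ 0.0421  2.9655 11.2557]
fingers in tool frame rel. expected tip 225 [-0.0371 -0.0146 -0.06  ] [0.0403 0.0103 0.0009]
[-0.0048 -0.0048 -0.0041 -0.0038 -0.0036 -0.0033 -0.0032 -0.0012 -0.0007
 -0.0004 -0.0003  0.0009]
```

```bash
python3 -m inch '[0.04,0.59,2.25,0,0,0,0.5, 0,0.59,2.25,0,0,0,0.5, 0,0.6,2.25,0,0,0,0.5, 0,0.6,2.25,0,0,0,0.5, 0,0.6,2.25,0,0,0,0.5, 0,0,0,0,0,0,0, 0,0,0,0,0,0,0, 0,0,0,0,0,0,0, 0,0,0,0,0,0,0, 0,0,0,0,0,0,0]' 40
python3 - <<'E'
from fk import *
to_tool([.4178,.3045,.068])
E
```

```text
time_s: 16.7
ee_pos: [0.4326, 0.3069, 0.0136]
eef_rot: [-2.881, 0.0, -1.428]
force: [-2.6, -0.6, 6.0]
grip_width: 0.0116
pose [0.4326 0.3069 0.0136] axes x,y,z [[0.14219533527746891, -0.9898384942903733, -0.0004917787044963762], [-0.9563338892242841, -0.13725402491585875, -0.25804423063798776], [0.2553546141084637, 0.037162990533093895, -0.9661329790397148]]
tip [0.4229 0.3054 0.0503] grasp [0.418  0.3047 0.0687]
shift cm to bring grasp point to [0.4178, 0.3045, 0.068] : [0.0204 0.0408 0.062 ]
```

```bash
python3 -m inch '[0,0,0,0,0,0,0, 0,0,0,0,0,0,0, 0,-0.13,-0.48,0,0,0,0, 0,-0.26,-0.97,0,0,0,0, 0,-0.52,-1.93,0,0,0,0, 0,-0.52,-1.93,0,0,0,0, 0,-0.52,-1.93,0,0,0,0, 0,-0.26,-0.97,0,0,0,0, 0,0,0,0,0,0,0, 0,0,0,0,0,0,0]' 60
python3 - <<'E'
from fk import *
R=to_tool([.418,.3047,.15]); o=ctrl.get_obs(); ee=o["ee_pos"]
R0=np.array([[.1421953,-.9898385,-.00049],[-.956334,-.137254,-.258044],[.2553546,.037163,-.966133]]).T
b=R0.T@(np.array([.507,.3175,.095])-[.4326,.3069,.0136]); print("b tool",b,"expected bar",ee+R@b)
for n in("top","scene"):
    im,D=ctrl.camera(n); W=cloud(n,D); hsv=cv2.cvtColor(im,cv2.COLOR_RGB2HSV).astype(int)
    near=(abs(W[...,0]-.507)<.045)&(abs(W[...,1]-.318)<.045)&(hsv[...,1]<60)
    bar=W[near&(W[...,2]>.15)]; rim=W[near&(W[...,2]>.11)&(W[...,2]<.15)]
    print(n,"bar",len(bar),bar.mean(0) if len(bar) else 0,"rim",len(rim))
    if n=="scene": cv2.imwrite("pics/c7.png",cv2.resize(im[120:260,320:460],(560,560),interpolation=2)[...,::-1])
E
```

```text
time_s: 17.95
ee_pos: [0.4322, 0.3064, 0.0972]
eef_rot: [-2.883, -0.001, -1.428]
force: [0.3, -0.2, -1.7]
grip_width: 0.0117
pose [0.4322 0.3064 0.0972] axes x,y,z [[0.14219971161777836, -0.9898378431704564, 0.0005350172706000689], [-0.9568196351364826, -0.137594728948892, -0.25605444027153623], [0.25352599044892704, 0.035898952535416806, -0.9666622147232977]]
tip [0.4225 0.3051 0.134 ] grasp [0.4177 0.3044 0.1523]
shift cm to bring grasp point to [0.418, 0.3047, 0.15] : [-0.0281  0.0283  0.2344]
b tool [ 0.     -0.0936 -0.0593] expected bar [0.5067 0.3171 0.1785]
top bar 42 [0.5059 0.311  0.1764] rim 125
scene bar 50 [0.5093 0.3166 0.1709] rim 334
```

View pics/c7.png

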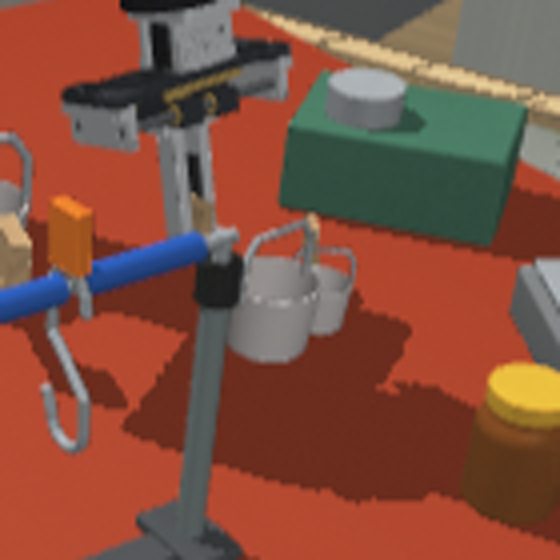

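```bash
python3 -m inch '[0,0,0,-0.087,0,0,0, 0,0,0,-0.087,0,0,0, 0,0,0,-0.084,0,0,0, 0,0,0,0,0,0.047,0, 0,0,0,0,0,0.047,0, 1.2,0.1,-0.2,0,0,0,0, 2.4,0.2,-0.2,0,0,0,0, 2.6,0.2,-0.2,0,0,0,0, 2.6,0.2,-0.2,0,0,0,0, 2.6,0.2,-0.2,0,0,0,0, 2.6,0.2,-0.2,0,0,0,0, 2.6,0.2,-0.2,0,0,0,0, 2.6,0.2,-0.2,0,0,0,0, 2.6,0.2,-0.1,0,0,0,0, 1.6,0.1,0,0,0,0,0, 0.8,0,0,0,0,0,0, 0,0,0,0,0,0,0, 0,0,0,0,0,0,0]'
python3 - <<'E'
from fk import *
R=to_tool([.418,.3047,.15]); o=ctrl.get_obs(); ee=o["ee_pos"]; b=np.array([0,-.0936,-.0593]); eb=ee+R@b; print("expected bar",eb)
for n in("top","scene"):
    im,D=ctrl.camera(n); np.savez(f"pics/{n}8.npz",im=im,D=D); W=cloud(n,D); hsv=cv2.cvtColor(im,cv2.COLOR_RGB2HSV).astype(int)
    L=(W-eb)@R; L=np.stack([-L[...,1],-L[...,0],-L[...,2]],-1) # fwd, left, up rel bar
    m=(abs(L[...,0])<.02)&(abs(L[...,1])<.03)&(abs(L[...,2])<.014)&(hsv[...,1]<60); q=L[m]; print(n,"bar rel (fwd,left,up)",len(q),q.mean(0) if len(q) else 0)
    m=(abs(W[...,0]-.605)<.045)&(abs(W[...,1]-.07)<.02)&(W[...,2]<.235)&(W[...,2]>.115)&(hsv[...,1]<60); q=W[m]; print("hook",len(q))
    if len(q)>5:
        for lo,hi in((.12,.14),(.14,.15),(.15,.16),(.16,.17),(.17,.18),(.18,.2),(.2,.22)):
            k=q[(q[:,2]>lo)&(q[:,2]<hi)]; 
            if len(k): print(lo,len(k),k.min(0),k.max(0),np.median(k,0))
im=np.load("pics/scene8.npz")["im"]; cv2.imwrite("pics/c8.png",cv2.resize(im[150:260,270:390],(720,660),interpolation=2)[:600,...,::-1])
E
```

```text
time_s: 20.3
ee_pos: [0.4263, 0.0645, 0.1148]
eef_rot: [-3.14, 0.0, -1.521]
force: [-0.5, -0.2, -1.8]
grip_width: 0.0118
pose [0.4263 0.0645 0.1148] axes x,y,z [[0.049281541538499035, -0.9987848852797967, -0.00028740252625250574], [-0.9987832302014961, -0.04928092544065035, -0.001857271110529554], [0.0018408508505960376, 0.0003785820069203645, -0.9999982339703453]]
tip [0.4262 0.0645 0.1528] grasp [0.4262 0.0645 0.1718]
shift cm to bring grasp point to [0.418, 0.3047, 0.15] : [-24.0293  -0.3654   2.1923]
expected bar [0.5196 0.0691 0.1743]
top bar rel (fwd,left,up) 29 [-0.0013 -0.0035  0.0003]
hook 22
0.12 6 [0.6001 0.069  0.1325] [0.6153 0.0727 0.1386] [0.6052 0.0693 0.1356]
0.14 3 [0.6166 0.0689 0.1402] [0.6232 0.069  0.1416] [0.62   0.069  0.1405]
0.15 4 [0.5837 0.0676 0.157 ] [0.5908 0.071  0.1593] [0.5886 0.0677 0.1582]
0.16 2 [0.5821 0.0705 0.164 ] [0.5853 0.0705 0.1647] [0.5837 0.0705 0.1643]
0.18 3 [0.5997 0.0682 0.1965] [0.6071 0.0684 0.1997] [0.6027 0.0682 0.1985]
0.2 2 [0.5836 0.0667 0.2079] [0.5936 0.0675 0.2198] [0.5886 0.0671 0.2138]
scene bar rel (fwd,left,up) 22 [ 0.0025  0.0009 -0.0018]
hook 148
0.12 16 [0.6023 0.0674 0.1327] [0.624  0.0731 0.1395] [0.6109 0.0691 0.1367]
0.14 20 [0.5955 0.0661 0.1401] [0.6324 0.0726 0.1499] [0.6042 0.0693 0.1435]
0.15 16 [0.5878 0.0664 0.1504] [0.634  0.0725 0.1591] [0.596  0.0704 0.1542]
0.16 16 [0.5886 0.0664 0.16  ] [0.635  0.0766 0.1681] [0.6282 0.0698 0.1637]
0.17 9 [0.6286 0.0699 0.1706] [0.6329 0.0751 0.1778] [0.6304 0.0711 0.1743]
0.18 35 [0.6026 0.0667 0.18  ] [0.6299 0.0756 0.1998] [0.618  0.0699 0.1893]
0.2 29 [0.5885 0.0663 0.2001] [0.6083 0.0737 0.2191] [0.5953 0.0692 0.2086]
```

View pics/c8.png

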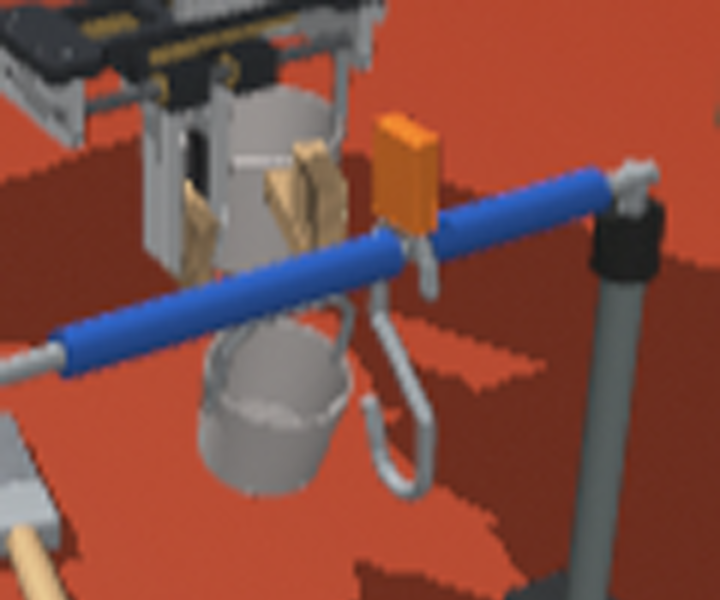

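The pail hangs tipped forward at (275,410), with the hook's free end at (368,400) just ahead at about the right height. I'll tip it a little more for clearance and approach.

```bash
python3 -m inch '[0,0,-0.5,-0.05,0,0,0, 0,0.05,-0.5,-0.05,0,0,0, 0,-1,-0.1,0,0,0,0, 0,-1,-0.1,0,0,0,0, 0,-0.5,-0.05,0,0,0,0, 0,0,0,0,0,0,0, 0,0,0,0,0,0,0]'
cat > look.py <<'E'
from fk import *
o=ctrl.get_obs(); ee=o["ee_pos"]; R=Ro.from_euler("xyz",o["eef_rot"]).as_matrix(); b=np.array([0,-.0936,-.0593]); eb=ee+R@b
c,s=np.cos(.049),np.sin(.049); Rr=np.array([[c,-s,0],[s,c,0],[0,0,1]]); H=np.array([.6055,.070,.1285])
print("F",o["force"],"bar in hook frame mm",1000*Rr.T@(eb-H))
tilt=-(o["eef_rot"][0]%(2*np.pi)-np.pi)+.258; print("pail tilt",tilt)
for n in("scene","top"):
    im,D=ctrl.camera(n); W=cloud(n,D); hsv=cv2.cvtColor(im,cv2.COLOR_RGB2HSV).astype(int); L=1000*(W-eb)@Rr
    m=(abs(L[...,0])<16)&(abs(L[...,1])<24)&(abs(L[...,2])<12)&(hsv[...,1]<60); q=L[m]; print(n,"bar rel",len(q),np.median(q,0) if len(q) else 0)
    L=1000*(W-H)@Rr; m=(L[...,0]>-33)&(L[...,0]<-10)&(abs(L[...,1])<8)&(L[...,2]<50)&(L[...,2]>22)&(hsv[...,1]<60); q=L[m]
    if len(q): print("free end: med",np.median(q,0),"max z",np.sort(q[:,2])[-3:])
    m=(abs(L[...,0])<12)&(abs(L[...,1])<8)&(abs(L[...,2]-3)<10)&(hsv[...,1]<60); q=L[m]
    if len(q): print("foot:",len(q),np.median(q,0),"min z",np.sort(q[:,2])[:3])
    cv2.imwrite(f"pics/l_{n}.png",im[...,::-1])
E
python3 look.py
```

```text
time_s: 21.28
ee_pos: [0.4509, 0.0653, 0.1249]
eef_rot: [3.044, 0.0, -1.522]
force: [0.3, 0.1, -1.4]
grip_width: 0.0119
F [ 0.3133  0.071  -1.403 ] bar in hook frame mm [-55.6967   2.81    46.2823]
pail tilt 0.35603306046322025
scene bar rel 32 [ 2.9089 -3.785   1.9094]
free end: med [-14.2356  -0.0617  32.047 ] max z [37.6393 37.675  38.7895]
foot: 12 [ 3.1431 -0.588   8.7506] min z [5.3919 7.2625 7.5142]
top bar rel 0 0
foot: 5 [ 1.5907 -0.874   7.7211] min z [6.0001 6.1713 7.7211]
```

```bash
python3 -m inch '[0,-0.8,-0.08,0,0,0,0, 0,-0.8,-0.08,0,0,0,0, 0,-0.8,-0.08,0,0,0,0, 0,-0.6,-0.06,0,0,0,0, 0,0,0,0,0,0,0, 0,0,0,0,0,0,0]'; python3 look.py
```

```text
time_s: 22.12
ee_pos: [0.481, 0.0667, 0.1249]
eef_rot: [3.043, 0.0, -1.522]
force: [0.3, 0.1, -0.7]
grip_width: 0.0118
F [ 0.2592  0.1328 -0.6836] bar in hook frame mm [-25.4964   2.8009  46.2578]
pail tilt 0.3562999309122281
scene bar rel 33 [ 3.3458 -4.0872  1.7764]
free end: med [-15.3831  -0.8281  35.4593] max z [48.9678 49.7773 49.9283]
foot: 26 [-1.148  -0.3735  8.2003] min z [-6.136  -5.7378 -5.3824]
top bar rel 0 0
```

```bash
python3 -m inch '[0,-0.6,-0.06,0,0,0,0, 0,-0.6,-0.06,0,0,0,0, 0,-0.6,-0.06,0,0,0,0, 0,-0.5,-0.05,0,0,0,0, 0,0,0,0,0,0,0, 0,0,0,0,0,0,0]'; python3 look.py; python3 -c "
import cv2;a=cv2.imread('pics/l_scene.png');cv2.imwrite('pics/c9.png',cv2.resize(a[150:250,280:380],(590,590),interpolation=2))"
```

```text
time_s: 22.98
ee_pos: [0.5042, 0.0679, 0.125]
eef_rot: [3.043, 0.0, -1.522]
force: [-0.8, -0.2, -0.8]
grip_width: 0.0116
F [-0.8005 -0.2086 -0.7697] bar in hook frame mm [-2.3281  2.8031 46.3337]
pail tilt 0.3562125318806668
scene bar rel 29 [ 1.8838 -3.3654  2.3382]
free end: med [-13.6895   0.821   28.5299] max z [31.2706 34.3546 34.6607]
foot: 20 [ 1.4816 -0.6232  8.9327] min z [4.2627 4.9173 5.6722]
top bar rel 0 0
```

View pics/c9.png

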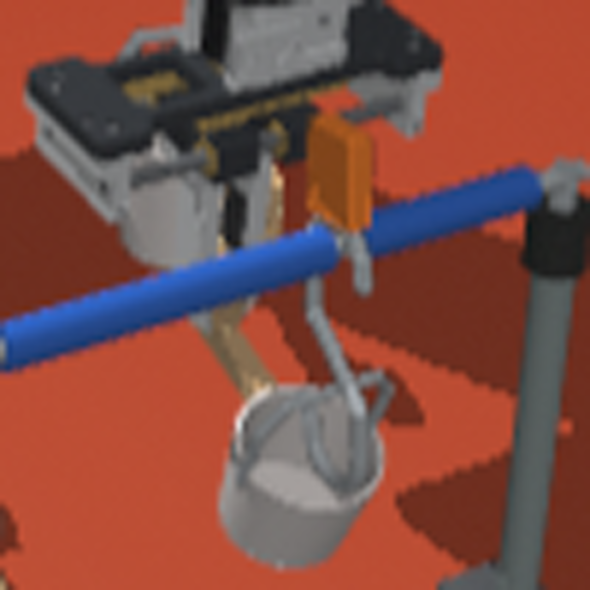

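The bar at (300,400) is inside the curl, between the free end and the shank. Next I lower it, then level the pail about the bar.

```bash
python3 -m inch '[0,-0.07,0.75,0,0,0,0, 0,-0.08,0.75,0,0,0,0, 0,-0.07,0.75,0,0,0,0, 0,-0.08,0.5,0,0,0,0, 0,0,0,0,0,0,0, 0,0,0,0,0,0,0]'; python3 look.py; python3 -m inch '[0,-0.571,0.817,0.09,0,0,0, 0,-0.571,0.817,0.09,0,0,0, 0,0,0,0,0,0,0, 0,0,0,0,0,0,0]'; python3 look.py
```

```text
time_s: 23.82
ee_pos: [0.5047, 0.0679, 0.0976]
eef_rot: [3.044, 0.0, -1.522]
force: [0.6, -0.1, -1.3]
grip_width: 0.0115
F [ 0.5842 -0.0718 -1.3323] bar in hook frame mm [-1.8326  2.8381 18.9645]
pail tilt 0.35570797622641104
scene bar rel 53 [ 2.4644 -3.1705  2.0046]
free end: med [-12.673   -0.2236  30.9947] max z [34.7209 37.456  37.6779]
foot: 17 [ 4.1859 -0.3258  8.6743] min z [3.0318 3.3016 6.8722]
top bar rel 0 0
time_s: 24.42
ee_pos: [0.5155, 0.0684, 0.0811]
eef_rot: [-3.06, 0.0, -1.522]
force: [0.8, -0.1, -1.6]
grip_width: 0.0118
F [ 0.8366 -0.0596 -1.633 ] bar in hook frame mm [-1.5308  2.803  19.324 ]
pail tilt 0.17684565047977774
scene bar rel 50 [ 1.3022 -3.3342  2.3415]
free end: med [-13.6004  -0.4388  31.4463] max z [35.958  37.6582 38.1122]
foot: 17 [ 1.4953 -0.4476  8.5711] min z [3.5285 5.3126 5.7405]
top bar rel 26 [-1.8076 -3.7419  0.8766]
free end: med [-14.6854   0.1161  28.6478] max z [27.6083 29.6873]
foot: 5 [-3.5391 -0.9247  8.8141] min z [4.6702 5.7698 8.8141]
```

```bash
python3 -m inch '[0,-0.571,0.817,0.088,0,0,0, 0,-0.571,0.817,0.09,0,0,0, 0,0,0,0,0,0,0, 0,0.08,0.29,0,0,0,0, 0,0.05,0.19,0,0,0,0, 0,0.03,0.1,0,0,0,0, 0,0,0,0,0,0,0, 0,0,0,0,0,0,0]'; python3 look.py
```

```text
time_s: 25.52
ee_pos: [0.5285, 0.0691, 0.0598]
eef_rot: [-2.882, 0.0, -1.522]
force: [0.1, 0.4, -0.8]
grip_width: 0.0115
F [ 0.1377  0.3849 -0.8468] bar in hook frame mm [-1.7425  2.8031 12.7139]
pail tilt -0.00208601764245131
scene bar rel 49 [ 2.701  -4.1181  2.5643]
free end: med [-14.2017   0.4036  29.7807] max z [36.0515 37.0974 37.9017]
foot: 13 [ 5.4592 -0.9213  7.7833] min z [2.2985 5.7465 5.9251]
top bar rel 30 [-1.6251 -4.0112  0.7591]
free end: med [-18.6885   0.1485  31.8416] max z [33.0149 37.9031 37.9946]
foot: 6 [ 3.5118 -0.9217  8.315 ] min z [3.8982 6.4789 7.9545]
```

```bash
python3 -m inch '[0,0.025,0.1,0,0,0,0, 0,0.025,0.1,0,0,0,0, 0,0,0,0,0,0,0, 0,0,0,0,0,0,0]'; python3 look.py
```

```text
time_s: 26.12
ee_pos: [0.5286, 0.0691, 0.0578]
eef_rot: [-2.881, 0.0, -1.522]
force: [-0.6, 0.3, 2.0]
grip_width: 0.0117
F [-0.6297  0.2597  2.0307] bar in hook frame mm [-1.6849  2.8052 10.7171]
pail tilt -0.0024075969488692728
scene bar rel 48 [ 2.1779 -3.1266  1.717 ]
free end: med [-14.2117   0.3206  28.7602] max z [33.6462 34.0196 35.9319]
foot: 20 [ 2.1267 -0.6037  8.4355] min z [3.1044 4.2399 5.0877]
top bar rel 30 [-1.3866 -3.5523 -0.0269]
free end: med [-19.7951   1.6458  30.7484] max z [30.7484 33.7193 34.3016]
foot: 8 [-2.9094 -0.9118  8.6446] min z [4.1223 4.62   6.1602]
```

```bash
python3 -m inch '[0,-0.01,-0.05,0,0,0,0, 0,0,0,0,0,0,0, 0,0,0,0,0,0,0.12, 0,0,0,0,0,0,0.15, 0,0,0,0,0,0,0.2, 0,0,0,0,0,0,0.3, 0,0,0,0,0,0,0.4, 0,0,0,0,0,0,0.4, 0,0,0,0,0,0,0.4]'; python3 look.py
```

```text
time_s: 27.35
ee_pos: [0.5284, 0.0691, 0.0582]
eef_rot: [-2.882, 0.0, -1.522]
force: [0.5, 0.4, -0.0]
grip_width: 0.0376
F [ 0.5391  0.4477 -0.0438] bar in hook frame mm [-1.8421  2.7883 11.027 ]
pail tilt -0.0019906445552857477
scene bar rel 48 [ 4.0375 -3.7755  2.9902]
free end: med [-14.0812  -0.4729  30.7079] max z [35.1729 35.6239 37.4511]
foot: 13 [ 3.4786 -0.3225  7.6044] min z [3.4457 5.837  5.9126]
top bar rel 29 [-1.2479 -3.8009  0.6419]
free end: med [-19.153    0.0332  32.7793] max z [32.9912 33.8699 34.3958]
foot: 7 [-0.2521 -1.0126  8.6647] min z [2.5527 4.4897 6.248 ]
```

```bash
python3 -m inch '[0,0,-0.8,0,0,0,0.4, 0,0,-1.2,0,0,0,0.4, 0,0,-2,0,0,0,0.4, 0,0,-3,0,0,0,0.4, 0,0,-4,0,0,0,0.4, 0,0,-4,0,0,0,0.4, 0,0,0,0,0,0,0.4, 0,0,0,0,0,0,0.4, 0,0,0,0,0,0,0.4, 0,0,0,0,0,0,0.4, 0,0,0,0,0,0,0.4, 0,0,0,0,0,0,0.4]'
cat > chk.py <<'E'
from fk import *
r=[]
for k in range(2):
    im,D=ctrl.camera("scene"); W=cloud("scene",D); hsv=cv2.cvtColor(im,cv2.COLOR_RGB2HSV).astype(int)
    t=(hsv[...,0]>8)&(hsv[...,0]<18)&(hsv[...,1]>180)&(W[...,2]>.22); q=W[t]; print("tab",np.median(q,0),q.max(0))
    w=(hsv[...,0]>12)&(hsv[...,0]<26)&(hsv[...,1]>40)&(hsv[...,1]<190)&(abs(W[...,0]-.53)<.07)&(abs(W[...,1]-.066)<.04)&(W[...,2]>.05); q=W[w]; print("wood",len(q),np.median(q,0),q.min(0),q.max(0))
    m=(abs(W[...,0]-.605)<.02)&(abs(W[...,1]-.07)<.028)&(abs(W[...,2]-.14)<.012)&(hsv[...,1]<60); print("bar/curl",np.median(W[m],0))
    m=(abs(W[...,0]-.605)<.05)&(abs(W[...,1]-.07)<.05)&(W[...,2]<.115)&(W[...,2]>.012)&(hsv[...,1]<60); q=W[m]; print("pail",len(q),q.min(0),q.max(0))
print(ctrl.get_obs()["force"],ctrl.get_obs()["time_s"])
cv2.imwrite("pics/c10.png",cv2.resize(im[140:260,270:390],(600,600),interpolation=2)[...,::-1])
E
python3 chk.py
```

```text
time_s: 28.95
ee_pos: [0.4899, 0.0671, 0.2029]
eef_rot: [-2.882, 0.0, -1.522]
force: [-0.0, 0.2, -0.4]
grip_width: 0.0376
tab [0.6077 0.0666 0.2863] [0.6203 0.0789 0.3058]
wood 291 [0.5141 0.0624 0.1242] [0.4607 0.026  0.0859] [0.5685 0.1008 0.3732]
bar/curl [0.6094 0.0688 0.1423]
pail 649 [0.5683 0.0255 0.0121] [0.645  0.1172 0.1149]
tab [0.6071 0.0666 0.2867] [0.6208 0.0779 0.3062]
wood 290 [0.5144 0.0625 0.1234] [0.4607 0.0262 0.0844] [0.5672 0.0992 0.3725]
bar/curl [0.6096 0.0683 0.1418]
pail 648 [0.5692 0.022  0.012 ] [0.6442 0.1179 0.1148]
[-0.3979  0.372  -0.1654] 29.05
```

View pics/c10.png

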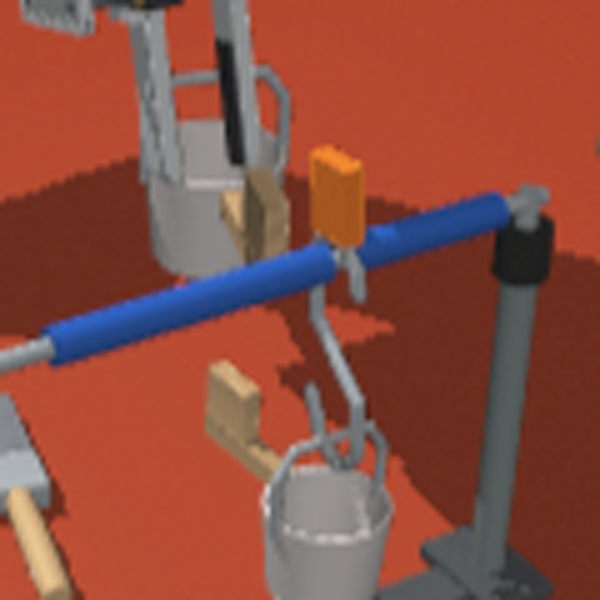

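```bash
python3 -m inch '[0,0,-3,0,0,0,0.4, 0,0,-3,0,0,0,0.4, 0,0,0,0,0,0,0.4, 0,0,0,0,0,0,0.4, 0,0,0,0,0,0,0.4, 0,0,0,0,0,0,0.4, 0,0,0,0,0,0,0.4, 0,0,0,0,0,0,0.4, 0,0,0,0,0,0,0.4, 0,0,0,0,0,0,0.4, 0,0,0,0,0,0,0.4, 0,0,0,0,0,0,0.4, 0,0,0,0,0,0,0.4, 0,0,0,0,0,0,0.4]'
python3 - <<'E'
from fk import *
for k in range(4):
    im,D=ctrl.camera("scene"); W=cloud("scene",D); hsv=cv2.cvtColor(im,cv2.COLOR_RGB2HSV).astype(int)
    w=(hsv[...,0]>12)&(hsv[...,0]<26)&(hsv[...,1]>40)&(hsv[...,1]<190)&(abs(W[...,0]-.52)<.06)&(abs(W[...,1]-.066)<.02)&(W[...,2]>.05)&(W[...,2]<.16); q=W[w]
    e=np.linalg.svd(q-q.mean(0))[2]; v,u=np.nonzero(w); print("wood",len(q),q.mean(0),q.min(0),q.max(0),"px",u.mean(),v.mean())
    m=(W[...,2]>.08)&(W[...,2]<.106)&(hsv[...,1]<60)&(abs(W[...,0]-.605)<.05)&(abs(W[...,1]-.07)<.05); q=W[m]; A=np.c_[q[:,:2],np.ones(len(q))]
t=(hsv[...,0]>8)&(hsv[...,0]<18)&(hsv[...,1]>180)&(W[...,2]>.22); print("tab max z",np.sort(W[t][:,2])[-3:])
q=W[w]; top=q[q[:,2]>q[:,2].max()-.012]; print("plate top slope dz/dx",np.polyfit(top[:,0],top[:,2],1)[0])
E
```

```text
time_s: 30.8
ee_pos: [0.4745, 0.0664, 0.2611]
eef_rot: [-2.882, 0.0, -1.522]
force: [-0.1, -0.6, -0.0]
grip_width: 0.0377
wood 184 [0.5288 0.0641 0.1085] [0.5006 0.0576 0.0839] [0.5656 0.0742 0.1321] px 317.3478260869565 223.2663043478261
wood 184 [0.5288 0.0641 0.1084] [0.5009 0.0587 0.0838] [0.5685 0.0741 0.1316] px 317.3695652173913 223.2826086956522
wood 184 [0.5287 0.0642 0.1084] [0.5016 0.0586 0.0851] [0.5659 0.074  0.1305] px 317.3641304347826 223.27717391304347
wood 186 [0.5287 0.0642 0.1086] [0.5002 0.0575 0.085 ] [0.5691 0.0745 0.1317] px 317.3763440860215 223.18817204301075
tab max z [0.3052 0.3053 0.3059]
plate top slope dz/dx -0.006464906136011206
```

```bash
python3 -c "
from station import ctrl; print(ctrl.hand_in())"
```

```text
the job is handed in; nothing more can be done
None
```

I hung the orange-tab S-hook in the bare gap and let go of it. Then I hung the middle-sized pail by its bail from the hook's lower curl, released it, backed the arm away and handed in at about 31 s.

**Last checks**
- **Hook:** it sits down in the gap. The tab top was at about 0.3025 m after correcting a +3 mm depth bias; 0.303 is expected in the gap and 0.308 on a sleeve. The picture agrees.
- **Pail:** the bail bar is in the curl, and the pail hangs level and still. Its image moved less than 0.2 px over four frames. I estimate its underside at about 44 mm above the table.
- **Forces and contact:** the wrist reading rose by at most about 4.5 N while seating either part. At the end the gripper was clear of everything, with forces at noise level.

**What went wrong or disagreed**
- **First grasp missed:** the real fingertips are about 38 mm short of the reported tool point. The closed fingers came down on top of the hook's tab with about 5 N. I measured the offset from the depth image, corrected for it, and the second grasp held.
- **Way in for the bar:** by the given dimensions, a level pail at the suggested height (bar at about hook z = 55) would have caught its rim on the hook's foot. I tipped it forward about 20° to pass under, then levelled it.
- **Not measured:** I did not measure the other objects at the end. The arm stayed clear of them on its planned paths.

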